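# Shut the toggle clamps on a flat bar in the welding jig

### The arm

A 6-joint arm with a two-finger parallel gripper is mounted at the origin on the work surface. World frame = base frame: x ahead of the robot, y to its left, z up, the work surface at z = 0. Lengths are in m, angles in rad, forces in N, time in s.
With the tool pointing down it reaches from about 0.3 to 0.875 m from the base axis. Payload 6.4 kg.
Tool frame: the origin (TCP) lies midway between the tips of the shut fingers; the grasp point (between the pads) lies 19 mm behind it; z points along the fingers, y is the line along which they close (so a half turn about z gives the same grasp; the last joint's range is limited). The gripper opens to 85 mm and grips with 20 to 120 N. Pads are 22 mm wide; open, the fingers measure 114 mm over their backs; the gripper's body (76 mm by 85 mm) begins 54 mm behind the grasp point. The pads swing forward as they close: fully open they stand 13 mm farther back than shut.
Start: joints at [-1.344, 0.181, 1.607, -0, 1.354, -0.206], TCP at [0.241, -0.522, 0.209] pointing down, gripper open.
Joint ranges: [-2.99, 2.99], [-0.89, 2.07], [0.3, 2.58], [-1.14, 4.28], [0, 2.63], [-3.12, 3.12]. Speed limits (rad/s): [2.57, 2.57, 3.01, 3.14, 3.14, 3.14].

### API

Orientations are given as a rotation vector (axis times angle).
In Python, from rig import ctrl gives the robot as it stands.
- The arm moves only by the shell command python3 -m crank 'ROWS' [FORCE]. ROWS is JSON, a list of rows, each a list of 7 numbers: the closure, from 0 (fully open) to 1 (shut), then the shift along the tool's x, y, z in m, then the turn, a rotation vector about the tool's x, y, z in degrees. In form: [[hand, x, y, z, rx, ry, rz], ...]. A call has 1 to 10 rows; each row shifts and turns the commanded pose from where the row before left it, along the tool's axes as they then stand; what a row does not reach is not made up. A row lasts 1/12 s, in which the tool goes at most 41.7 mm and 7.16 degrees, less where a joint would pass 70% of its speed; a pose out of reach is approached as far as the arm can. A call is refused whole if a number of a shift passes 0.0417 or a number of a turn 7.16, either way. A call with a gripper value outside its range is refused whole. The fingers move at their own pace and stop on an object; FORCE is the grip in N (left out, the last holds). Time passes only in rows, so rows that do not move let the fingers close. It gives the time, the measured TCP pose, the force, the opening and the grip force at its end, in the units of the state.
- ctrl.sense(): the state, without advancing time (a new reading comes with each control period).
- ctrl.grab_frame(name): name is "side" or "top" or "wrist"; returns the picture (400x640x3 uint8, red, green, blue); there is no depth.
- ctrl.camera_info(name): a dict with "fovy" (degrees; the focal length in pixels is half the picture's height over the tangent of half this angle, whatever the lens; pixels are square), "cx", "cy" (the principal point, pixels), "view" (4x4, takes a point from world to camera coordinates); the wrist camera has in their place "hand_eye" (4x4, takes a point from camera to tool coordinates, whose origin is the TCP and whose axes are the flange's). Camera axes: x right, y down, z forward; pixel columns grow to the right and rows downward; lengths in m; the calibration is good to about 2 mm. A picture is of the moment at which its call begins: read the wrist's pose just before it. camera_info takes no time and is no camera call.
- ctrl.job_done(): hands the job in; it is judged then, once.
The state is a dict: "clock": time; "q": joint angles; "joint_velocities": joint speeds; "tau": joint torques, N m; "ee_pos": TCP position; "eef_rot": TCP orientation; "wrist_force": force on the tool from outside, world axes, zero at the start; "ft_torque": the same for the moment, N m; "opening": opening from 0.0 (shut) to 1.0 (fully open); "gripper_force": force on a finger pad.
Only numpy, scipy, OpenCV 4.12 (cv2) and the standard library are available. Lean on these libraries where they do the work, as an engineer would, in place of code of your own. Each camera call takes 0.05 s, during which the arm holds its last target. There are 200 camera calls.

### The job

Clamp the flat bar down in the welding jig: with the fingertips, press the three toggle-clamp handles right down one after another, starting with the clamp nearest the end stop, then the middle one, then the one at the free end, so that the bar cannot creep away from the stop. Press each lightly, and end clear of everything; lift nothing, and leave the bar and the loose things around the clamps where they lie.

Things in the scene. Friction and masses are not known exactly. Their poses are not given: they have to be found in the camera images.
- jig: the welding jig, a flat ground steel plate 280 (its x) x 480 (its y) x 15 mm thick, lying on the bench; origin: on its underside, 170 mm from its near edge and 110 mm from its far edge, midway along its length; its x points from the clamp handles' side (the robot's side) to the bar, its y along the bar to the robot's left; turned by up to 0.2 rad. Two upright pins (16 mm thick, 26 mm high) stand on it behind the bar
- flat_bar: the work: a loose dark steel flat bar 50 x 320 x 6 mm (0.75 kg) lying on the jig along the jig's y, against the two pins; one of its ends butts against the end stop. Origin: centre of its underside
- end_stop: the end stop: a steel block screwed to the jig, foot 50 x 60 x 14 mm with a rib 22 mm wide and 40 mm high over it; it stands at one end of the bar, left or right from start to start (nothing butts the other, free end). Origin: centre of its underside, on the jig plate, 190 mm from the jig's origin along + or - the jig's y
- left_pivot (a point): fixed hinge axis of the handle of the toggle clamp at the robot's left (about +125 mm along the jig's y), on the clamp's middle plane; 53 mm above the bench. The three clamps are alike: a steel base 52 x 50 mm bolted to the jig, its top 44 mm above the jig plate, a work arm with a rubber foot towards the bar, and a handle towards the robot (towards the jig's -x). The hinge axis lies along the jig's y
- left_grip (a point): point on the upper side of that clamp handle's grip (moves with it), in line with the handle 80 mm from the hinge axis and 16 mm above the handle's base line through the axis. The grip is a round black vinyl-dipped bar 18 mm thick that covers 34 to 120 mm from the axis; with the handle down it lies level and this point stands 69 mm above the bench
- left_handle (a joint): angle of that handle in rad: 0 = right down, level, clamp shut (a firm stop); it grows as the handle rises; starts between 0.5 and 0.78, at most 1.0. The handle stays where it is left (no spring) and gives way to about 3 to 5 N pressed down on the grip; the work arm comes down with it, at 1.5 times its angle, and the foot meets the bar at the end
- middle_pivot (a point): fixed hinge axis of the handle of the toggle clamp at the middle, on the clamp's middle plane; 53 mm above the bench. The three clamps are alike: a steel base 52 x 50 mm bolted to the jig, its top 44 mm above the jig plate, a work arm with a rubber foot towards the bar, and a handle towards the robot (towards the jig's -x). The hinge axis lies along the jig's y
- middle_grip (a point): point on the upper side of that clamp handle's grip (moves with it), in line with the handle 80 mm from the hinge axis and 16 mm above the handle's base line through the axis. The grip is a round black vinyl-dipped bar 18 mm thick that covers 34 to 120 mm from the axis; with the handle down it lies level and this point stands 69 mm above the bench
- middle_handle (a joint): angle of that handle in rad: 0 = right down, level, clamp shut (a firm stop); it grows as the handle rises; starts between 0.5 and 0.78, at most 1.0. The handle stays where it is left (no spring) and gives way to about 3 to 5 N pressed down on the grip; the work arm comes down with it, at 1.5 times its angle, and the foot meets the bar at the end
- right_pivot (a point): fixed hinge axis of the handle of the toggle clamp at the robot's right (about -125 mm along the jig's y), on the clamp's middle plane; 53 mm above the bench. The three clamps are alike: a steel base 52 x 50 mm bolted to the jig, its top 44 mm above the jig plate, a work arm with a rubber foot towards the bar, and a handle towards the robot (towards the jig's -x). The hinge axis lies along the jig's y
- right_grip (a point): point on the upper side of that clamp handle's grip (moves with it), in line with the handle 80 mm from the hinge axis and 16 mm above the handle's base line through the axis. The grip is a round black vinyl-dipped bar 18 mm thick that covers 34 to 120 mm from the axis; with the handle down it lies level and this point stands 69 mm above the bench
- right_handle (a joint): angle of that handle in rad: 0 = right down, level, clamp shut (a firm stop); it grows as the handle rises; starts between 0.5 and 0.78, at most 1.0. The handle stays where it is left (no spring) and gives way to about 3 to 5 N pressed down on the grip; the work arm comes down with it, at 1.5 times its angle, and the foot meets the bar at the end
- hex_nut: a loose steel hexagon nut, 35 mm over its corners, 16 mm high, on the jig off the free end of the bar; origin under its centre
- tube_offcut: a loose upright piece of square steel tube 30 x 30 x 45 mm on the jig between the left and middle clamps; origin under its centre
- soapstone: a loose flat marker in a brass holder, about 125 x 14 x 9 mm, lying on the jig between the middle and right clamps; origin under it, near its middle
- magnet: a loose arrow-shaped welding magnet, about 100 x 105 x 20 mm, on the bench to the left; origin under it
- chipping_hammer: a loose chipping hammer, 230 mm long, on the bench to the right; origin under its handle

How it is judged:
On the way, in this order (a step that is already met when the one before it is completed fails the run):
1. the clamp nearest the end stop is shut while the other two are still open (((y of end_stop in the frame of jig above 0 m and value of joint left_handle below 0.1 rad and value of joint each of middle_handle, right_handle above 0.3 rad) or (y of end_stop in the frame of jig below 0 m and value of joint right_handle below 0.1 rad and value of joint each of middle_handle, left_handle above 0.3 rad))), for 0.1 s.
2. then the middle clamp is shut, the one at the free end still open (((y of end_stop in the frame of jig above 0 m and value of joint each of left_handle, middle_handle below 0.1 rad and value of joint right_handle above 0.3 rad) or (y of end_stop in the frame of jig below 0 m and value of joint each of right_handle, middle_handle below 0.1 rad and value of joint left_handle above 0.3 rad))), for 0.1 s.
3. then all three are shut (value of joint each of left_handle, middle_handle, right_handle below 0.1 rad), for 0.1 s.
At the end, for the whole second after the job is handed in: all three handles are down (within 0.1 rad of their stops), the flat bar lies flat on the jig within 5 mm of where it was, at rest, and the robot is clear of everything (all of step 3 and distance of flat_bar from where it was at the start of the episode below 0.005 m and z of flat_bar in the frame of jig below 0.019 m and linear speed of flat_bar below 0.02 m/s); the robot touches nothing.
It fails at once if the middle clamp is pressed (under 0.3 rad) before the one at the end stop is shut (under 0.1 rad) ((y of end_stop in the frame of jig above 0 m and value of joint middle_handle below 0.3 rad and value of joint left_handle above 0.1 rad) or (y of end_stop in the frame of jig below 0 m and value of joint middle_handle below 0.3 rad and value of joint right_handle above 0.1 rad)).
It fails at once if the free end's clamp is pressed (under 0.3 rad) before the middle one is shut (under 0.1 rad) ((y of end_stop in the frame of jig above 0 m and value of joint right_handle below 0.3 rad and value of joint middle_handle above 0.1 rad) or (y of end_stop in the frame of jig below 0 m and value of joint left_handle below 0.3 rad and value of joint middle_handle above 0.1 rad)).
It fails at once if a clamp is pushed harder than 25 N, or a handle is lifted over 0.9 rad (contact force between the arm and left_clamp above 25 N or contact force between the arm and middle_clamp above 25 N or contact force between the arm and right_clamp above 25 N or value of joint any of left_handle, middle_handle, right_handle above 0.9 rad).
It fails at once if the flat bar is lifted or shoved more than 5 mm (distance of flat_bar from where it was at the start of the episode above 0.005 m or z of flat_bar in the frame of jig above 0.019 m).
It fails at once if a loose thing nearby is moved more than 15 mm or lifted (distance of any of hex_nut, tube_offcut, soapstone, magnet, chipping_hammer from where it was at the start of the episode above 0.015 m).
It also fails if it takes over 43 s, if anything falls off the work surface, if the arm or the gripper's body presses on something with over 40 N, if the wrist force passes 120 N, or if a joint passes its speed limit or range.

## Working session

There is one attempt and no reset: what is moved stays moved. The work goes in short steps, Python scripts to look and compute and a shell command to move; the robot and the scene stay as the last step left them, time stands still between calls to the robot, and variables do not carry over. Pictures are saved under pics/ and viewed, at most 10 in all, crops included, and the job is handed in when it is done.

```bash
mkdir -p pics; ls
python3 - <<'E'
from rig import ctrl
import cv2,numpy as np
np.set_printoptions(precision=4,suppress=True)
s=ctrl.sense();print(s)
for n in("top","side"):
    cv2.imwrite(f"pics/{n}0.png",ctrl.grab_frame(n)[:,:,::-1]);print(ctrl.camera_info(n))
print(ctrl.camera_info("wrist"))
E
```

```text
pics
{'clock': 0.0, 'q': array([-1.3443,  0.1815,  1.608 ,  0.    ,  1.3538, -0.2063]), 'joint_velocities': array([-0.0012, -0.0009,  0.0003, -0.0035, -0.0007, -0.0001]), 'tau': array([ -0.0004, -44.4872, -35.1337,  -0.0002,   0.0094,   0.    ]), 'ee_pos': array([ 0.2411, -0.5214,  0.2081]), 'eef_rot': array([-3.0666, -0.6742,  0.    ]), 'wrist_force': array([0.3229, 0.607 , 0.4891]), 'ft_torque': array([-0.0273, -0.0047,  0.    ]), 'gripper_force': 0.0, 'opening': 1.0021302190675214}
{'fovy': 49.87386145671391, 'cx': 317.08133055691826, 'cy': 196.1759216541809, 'view': array([[-0.0278, -0.9996,  0.003 , -0.016 ],
       [-0.9828,  0.0268, -0.1826,  0.5812],
       [ 0.1824, -0.008 , -0.9832,  1.4052],
       [ 0.    ,  0.    ,  0.    ,  1.    ]])}
{'fovy': 50.02027804804328, 'cx': 320.9381053385482, 'cy': 201.47712967324938, 'view': array([[-0.9122, -0.4097, -0.0041,  0.5389],
       [-0.214 ,  0.4849, -0.848 ,  0.1976],
       [ 0.3494, -0.7727, -0.53  ,  0.8887],
       [ 0.    ,  0.    ,  0.    ,  1.    ]])}
{'fovy': 67.86253261175345, 'cx': 318.71326925769927, 'cy': 202.08945301551952, 'hand_eye': array([[ 0.0002, -0.9479, -0.3186,  0.0828],
       [ 1.    , -0.0001,  0.0008, -0.0006],
       [-0.0008, -0.3186,  0.9479, -0.1657],
       [ 0.    ,  0.    ,  0.    ,  1.    ]])}
```

View pics/top0.png

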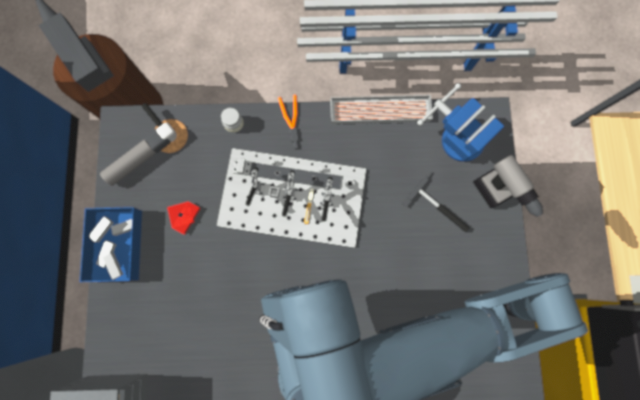

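View pics/side0.png

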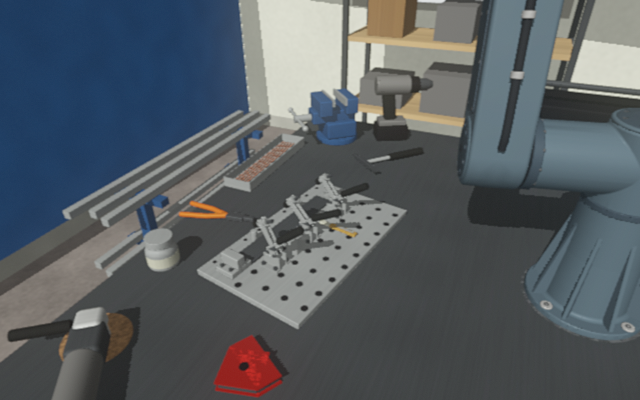

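The top view shows the jig with corners at about (233,150), (367,168), (357,247) and (218,226). The end stop appears to be on the left, at about (250,167). The side view also shows the stop block at the near (left) end, (232,262). I'll enlarge both.

Run:
```python
import cv2
a=cv2.imread("pics/top0.png")[142:257,212:372];cv2.imwrite("pics/topc.png",cv2.resize(a,None,fx=5,fy=5,interpolation=cv2.INTER_CUBIC))
a=cv2.imread("pics/side0.png")[170:330,195:408];cv2.imwrite("pics/sidec.png",cv2.resize(a,None,fx=3.75,fy=3.75,interpolation=cv2.INTER_CUBIC))
```

```text
(no output)
```

View pics/topc.png

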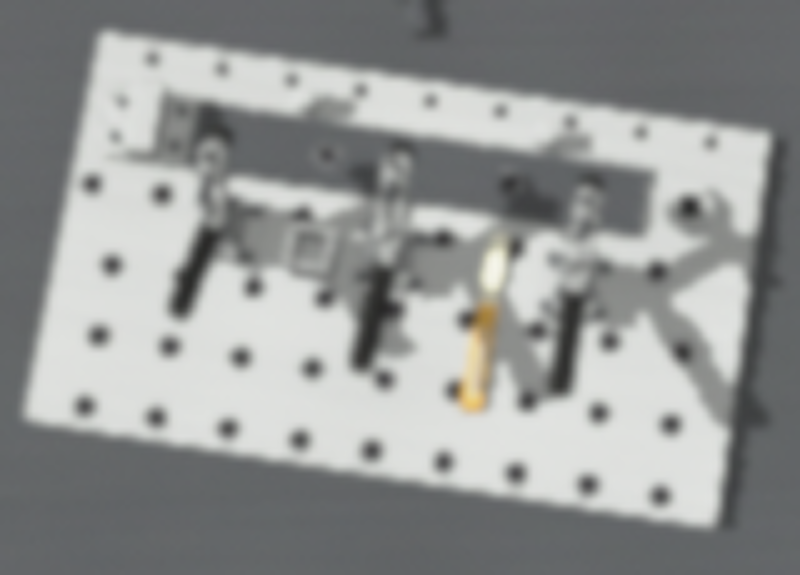

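View pics/sidec.png

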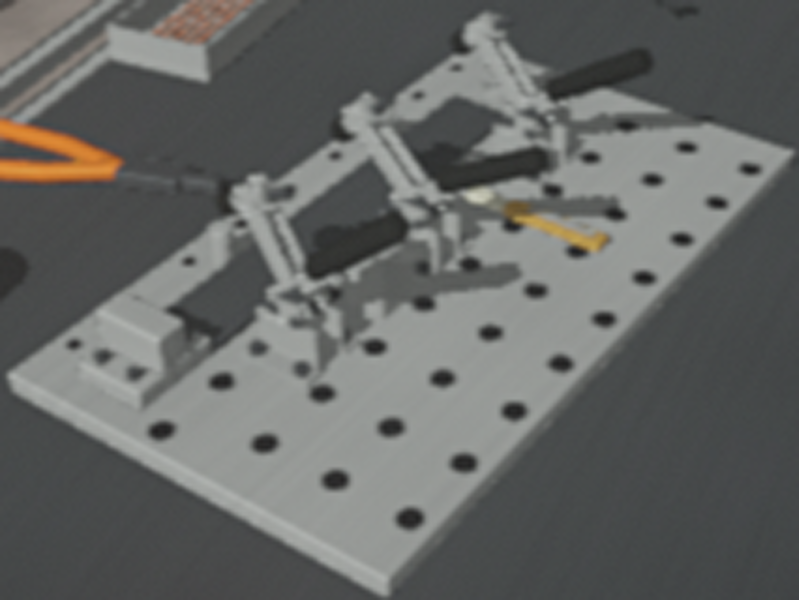

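The end stop is at the left, so the order is left, middle, right. The crops give the jig corners. The grip tips are at about (180,308), (363,362) and (560,388) in the top crop, and (400,228), (540,160) and (645,62) in the side crop.

```bash
cat > h.py <<'E'
from rig import ctrl
import numpy as np
from scipy.optimize import least_squares
from scipy.spatial.transform import Rotation as R
np.set_printoptions(precision=4,suppress=True)
def proj(n,P):
    c=ctrl.camera_info(n);V=c["view"];p=V[:3,:3]@P+V[:3,3];f=200/np.tan(np.radians(c["fovy"]/2))
    return np.array([c["cx"]+f*p[0]/p[2],c["cy"]+f*p[1]/p[2]])
T=lambda u,v:np.array([212+(u+.5)/5-.5,142+(v+.5)/5-.5])
S=lambda u,v:np.array([195+(u+.5)/3.75-.5,170+(v+.5)/3.75-.5])
E
python3 - <<'E'
from h import *
C=[((.11,.24),T(101,32),"top"),((.11,-.24),T(773,132),"top"),((-.17,-.24),T(722,527),"top"),((-.17,.24),T(24,420),"top"),
((.11,.24),S(10,377),"side"),((-.17,.24),S(388,583),"side"),((-.17,-.24),S(795,152),"side")]
def W(p,x,y,z):
    c,s=np.cos(p[2]),np.sin(p[2]);return np.array([p[0]+c*x-s*y,p[1]+s*x+c*y,z])
r=least_squares(lambda p:np.concatenate([proj(n,W(p,*a,.015))-b for a,b,n in C]),[.5,0,-.1])
p=r.x;print("jig",p,r.fun.round(1))
for nm,t,s in (("L",T(180,308),S(400,228)),("M",T(363,362),S(540,160)),("R",T(560,388),S(645,62))):
    q=least_squares(lambda P:np.r_[proj("top",P)-t,proj("side",P)-s],[.5,0,.1])
    c,s_=np.cos(p[2]),np.sin(p[2]);d=q.x[:2]-p[:2];J=[c*d[0]+s_*d[1],-s_*d[0]+c*d[1]]
    a=np.arcsin(np.clip((q.x[2]-.053-.006)/.12,0,1));px=J[0]+.12*np.cos(a)-.007*np.sin(a)
    print(nm,q.x,q.fun.round(1),"jig xy",np.array(J),"ang",a,"pivot x",px)
    for ang,l in((a,.08),(0,.08),(a,.1),(0,.1)):print("  grip",ang,l,W(p,px-l*np.cos(ang)+.016*np.sin(ang),J[1],.053+l*np.sin(ang)+.016*np.cos(ang)))
E
```

```text
jig [ 0.6189  0.05   -0.1795] [-0.2  0.  -0.7 -0.1 -1.2 -0.2 -0.  -0.1 -0.2 -0.9  0.6 -0.4  0.4 -0.5]
L [0.5481 0.1905 0.135 ] [ 0.1  0.2 -0.1 -0. ] jig xy [-0.0948  0.1256] ang 0.6860589080386806 pivot x -0.006349195491968661
  grip 0.6860589080386806 0.08 [0.5842 0.1839 0.1161]
  grip 0 0.08 [0.5564 0.189  0.069 ]
  grip 0.6860589080386806 0.1 [0.5689 0.1867 0.1287]
  grip 0 0.1 [0.5367 0.1925 0.069 ]
M [0.5133 0.0757 0.1186] [-0.  -0.1  0.   0. ] jig xy [-0.1086  0.0065] ang 0.5195276159319976 pivot x -0.007867597246097235
  grip 0.5195276159319976 0.08 [0.5518 0.0687 0.1066]
  grip 0 0.08 [0.5336 0.072  0.069 ]
  grip 0.5195276159319976 0.1 [0.5348 0.0718 0.1165]
  grip 0 0.1 [0.514  0.0756 0.069 ]
R [ 0.492  -0.0502  0.1237] [ 0.  0. -0. -0.] jig xy [-0.107  -0.1212] ang 0.5692450411216474 pivot x -0.009672746799961171
  grip 0.5692450411216474 0.08 [ 0.5299 -0.0571  0.1096]
  grip 0 0.08 [ 0.5091 -0.0533  0.069 ]
  grip 0.5692450411216474 0.1 [ 0.5134 -0.0541  0.1204]
  grip 0 0.1 [ 0.4894 -0.0497  0.069 ]
```

The fit is good: residuals are under about 1 px, and the handle angles are about 0.69, 0.52 and 0.57. I'll shut the fingers and align the tool with the jig, then travel at the present height.

```bash
python3 -m crank '[[1,0,0,0,0,0,5],[1,0,0,0,0,0,5],[1,0,0,0,0,0,5],[1,0,0,0,0,0,5],[1,0,0,0,0,0,5],[1,0,0,0,0,0,5],[1,0,0,0,0,0,5],[1,0.01,-0.03,0,0,0,0],[1,0.01,-0.03,0,0,0,0],[1,0.01,-0.03,0,0,0,0]]' 20
python3 -m crank '[[1,0.01,-0.035,0,0,0,0],[1,0.01,-0.035,0,0,0,0],[1,0.01,-0.035,0,0,0,0],[1,0.01,-0.035,0,0,0,0],[1,0.01,-0.035,0,0,0,0],[1,0.01,-0.035,0,0,0,0],[1,0.01,-0.035,0,0,0,0],[1,0.01,-0.035,0,0,0,0],[1,0.01,-0.035,0,0,0,0],[1,0.01,-0.035,0,0,0,0]]'
cat >> h.py <<'E'
def rel(x,y,z):
    s=ctrl.sense();M=R.from_rotvec(s["eef_rot"]).as_matrix()
    print(s["clock"],s["ee_pos"],M[:,0],M[:,2],"to go, tool axes",M.T@(np.array([x,y,z])-s["ee_pos"]),s["wrist_force"])
E
python3 -c "
from h import *
rel(.573,.186,.16)"
```

```text
clock: 0.93
ee_pos: [0.2866, -0.4376, 0.2083]
eef_rot: [-3.128, 0.282, 0.001]
wrist_force: [0.8, -0.7, 0.4]
opening: -0.0
gripper_force: 0.0
clock: 1.77
ee_pos: [0.4473, -0.1101, 0.2088]
eef_rot: [-3.129, 0.28, 0.0]
wrist_force: [0.7, -1.0, 0.1]
opening: -0.0
gripper_force: 0.0
1.7667 [ 0.4473 -0.1101  0.2088] [ 0.9842 -0.1772 -0.0001] [-0.0001  0.0001 -1.    ] to go, tool axes [ 0.0712 -0.3137  0.0488] [ 0.7423 -1.0222  0.1119]
```

```bash
python3 -m crank '[[1,0.007,-0.031,0,0,0,0],[1,0.007,-0.031,0,0,0,0],[1,0.007,-0.031,0,0,0,0],[1,0.007,-0.031,0,0,0,0],[1,0.007,-0.031,0,0,0,0],[1,0.007,-0.031,0,0,0,0],[1,0.007,-0.031,0,0,0,0],[1,0.007,-0.031,0,0,0,0],[1,0.007,-0.031,0,0,0,0],[1,0,0,0,0,0,0]]'
python3 - <<'E'
from h import *
import cv2
rel(.573,.186,.16)
cv2.imwrite("pics/w1.png",ctrl.grab_frame("wrist")[:,:,::-1])
E
```

```text
clock: 2.6
ee_pos: [0.5593, 0.1561, 0.2084]
eef_rot: [-3.128, 0.273, 0.0]
wrist_force: [-1.3, 0.1, -0.7]
opening: -0.002
gripper_force: 0.0
2.6 [0.5593 0.1561 0.2084] [ 0.9848 -0.1735 -0.0002] [ 0.0001  0.002  -1.    ] to go, tool axes [ 0.0083 -0.0318  0.0485] [-1.3181  0.0564 -0.6807]
```

View pics/w1.png

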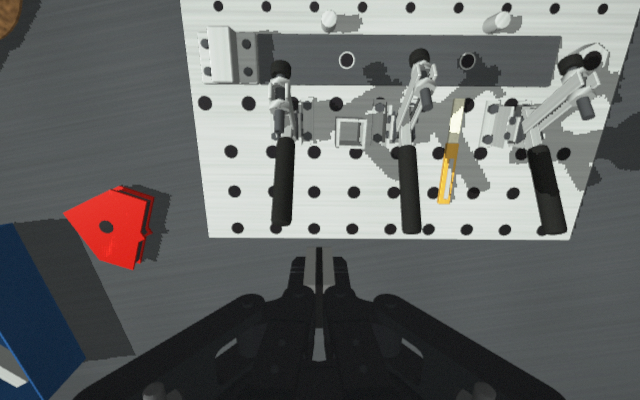

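The wrist view confirms the stop block at the left, (222,55). The grip tips are at (282,220), (411,228) and (555,230), and I'll check the estimates against those.

Run:
```python
from h import *
s=ctrl.sense();M=R.from_rotvec(s["eef_rot"]).as_matrix();c=ctrl.camera_info("wrist");H=c["hand_eye"];f=200/np.tan(np.radians(c["fovy"]/2))
for P in([.5481,.1905,.135],[.5133,.0757,.1186],[.492,-.0502,.1237]):
    p=H[:3,:3].T@(M.T@(np.array(P)-s["ee_pos"])-H[:3,3]);print(c["cx"]+f*p[0]/p[2],c["cy"]+f*p[1]/p[2])
```

```text
280.11149027895766 222.45147051839663
410.2087555090894 229.9352507553311
550.958397819045 231.35427576905772
```

Agreement is within about 4 px (roughly 4 mm). Next I'll move above the left grip and descend.

```bash
python3 -m crank '[[1,0.004,-0.016,0,0,0,0],[1,0.004,-0.016,0,0,0,0],[1,0,0,0.02,0,0,0],[1,0,0,0.02,0,0,0],[1,0,0,0.02,0,0,0],[1,0,0,0.005,0,0,0],[1,0,0,0,0,0,0]]'
python3 -c "
from h import *
rel(.5565,.189,.071)"
```

```text
clock: 3.23
ee_pos: [0.5702, 0.1805, 0.1418]
eef_rot: [3.128, -0.28, -0.007]
wrist_force: [-1.1, -0.3, 1.0]
opening: -0.004
gripper_force: 0.0
3.2333 [0.5702 0.1805 0.1418] [ 0.984  -0.1779 -0.0045] [-0.0047 -0.0008 -1.    ] to go, tool axes [-0.0147 -0.0061  0.0709] [-1.1261 -0.2877  0.9798]
```

```bash
python3 -m crank '[[1,0,-0.003,0.006,0,0,0],[1,0,-0.002,0.006,0,0,0],[1,-0.002,0,0.006,0,0,0],[1,-0.002,0,0.006,0,0,0],[1,-0.002,0,0.006,0,0,0],[1,0,0,0,0,0,0]]'
python3 -c "
from h import *
rel(.5565,.189,.071)"
```

```text
clock: 3.73
ee_pos: [0.5659, 0.1876, 0.1128]
eef_rot: [3.129, -0.279, -0.003]
wrist_force: [-0.2, -0.0, -0.3]
opening: 0.006
gripper_force: 0.0
3.7333 [0.5659 0.1876 0.1128] [ 0.9842 -0.1769 -0.0016] [-0.0017 -0.0001 -1.    ] to go, tool axes [-0.0095  0.0003  0.0418] [-0.1679 -0.0401 -0.3457]
```

```bash
python3 -m crank '[[1,-0.002,0,0.006,0,0,0],[1,-0.002,0,0.006,0,0,0],[1,-0.001,0,0.006,0,0,0]]'
python3 -c "
from h import *
import cv2
rel(.5565,.189,.071)
a=ctrl.grab_frame('side')[170:330,195:408,::-1]
cv2.imwrite('pics/s2.png',cv2.resize(a,None,fx=3.75,fy=3.75,interpolation=cv2.INTER_CUBIC))"
```

```text
clock: 3.98
ee_pos: [0.5621, 0.1885, 0.0959]
eef_rot: [-3.129, 0.279, -0.001]
wrist_force: [0.4, -0.4, 2.1]
opening: -0.001
gripper_force: 0.9
3.9833 [0.5621 0.1885 0.0959] [ 0.9842 -0.177   0.0006] [ 0.0006  0.0001 -1.    ] to go, tool axes [-0.0056  0.0005  0.0249] [ 0.3726 -0.36    2.0869]
```

View pics/s2.png

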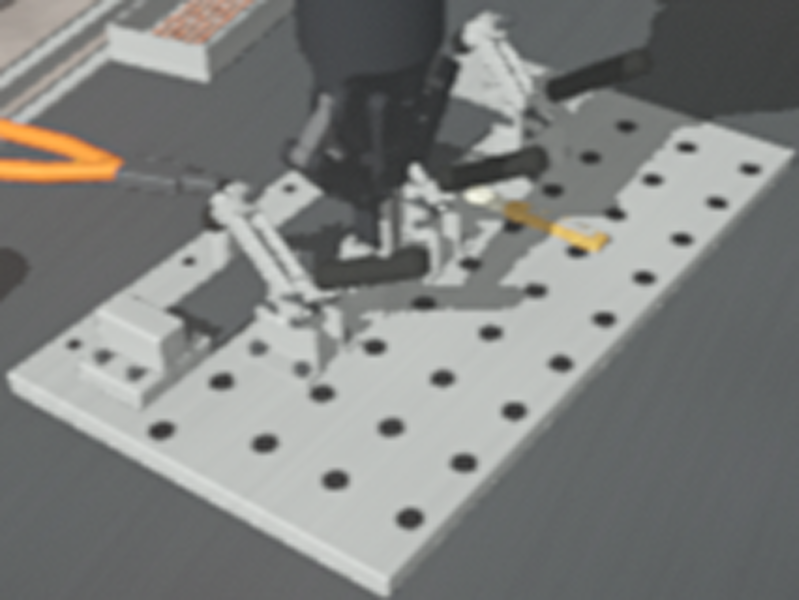

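The left handle is going down: its tip is now at (425,262) in the crop, with the fingers on it at (375,245). I'll continue to the stop in short steps.

```bash
python3 -m crank '[[1,-0.002,0,0.006,0,0,0],[1,-0.002,0,0.006,0,0,0],[1,-0.001,0,0.006,0,0,0]]'
python3 -m crank '[[1,0,0,0.003,0,0,0],[1,0,0,0.001,0,0,0]]'
```

```text
clock: 4.28
ee_pos: [0.5567, 0.1894, 0.0774]
eef_rot: [3.129, -0.279, -0.001]
wrist_force: [0.0, 0.6, 1.8]
opening: -0.003
gripper_force: 0.9
clock: 4.45
ee_pos: [0.5563, 0.1892, 0.0729]
eef_rot: [3.129, -0.279, -0.003]
wrist_force: [-0.4, -0.2, 1.6]
opening: -0.002
gripper_force: 0.7
```

```bash
python3 -m crank '[[1,0,0,0.001,0,0,0],[1,0,0,0.001,0,0,0]]'
python3 -m crank '[[1,0,0,0.001,0,0,0],[1,0,0,0,0,0,0]]'
```

```text
clock: 4.62
ee_pos: [0.5573, 0.1892, 0.072]
eef_rot: [3.129, -0.279, 0.0]
wrist_force: [-0.3, -0.4, 1.7]
opening: 0.002
gripper_force: 0.8
clock: 4.78
ee_pos: [0.5573, 0.1893, 0.071]
eef_rot: [-3.129, 0.279, -0.0]
wrist_force: [-0.5, 0.1, 1.5]
opening: -0.003
gripper_force: 0.6
```

```bash
python3 -m crank '[[1,0,0,0.001,0,0,0],[1,0,0,-0.004,0,0,0],[1,0,0,-0.02,0,0,0],[1,0,0,-0.03,0,0,0],[1,0,0,-0.03,0,0,0],[1,0.002,0.03,0,0,0,0],[1,0.002,0.03,0,0,0,0],[1,0.002,0.03,0,0,0,0],[1,0.002,0.03,0,0,0,0],[1,0,0,0,0,0,0]]'
python3 - <<'E'
from h import *
import cv2
rel(.544,.07,.12)
cv2.imwrite('pics/w3.png',ctrl.grab_frame('wrist')[:,:,::-1])
E
```

```text
clock: 5.62
ee_pos: [0.5436, 0.0654, 0.1543]
eef_rot: [3.127, -0.285, 0.001]
wrist_force: [0.3, 0.2, -1.3]
opening: -0.001
gripper_force: 0.0
5.6167 [0.5436 0.0654 0.1543] [ 0.9836 -0.1806  0.0006] [ 0.0002 -0.002  -1.    ] to go, tool axes [-0.0005 -0.0047  0.0343] [ 0.2896  0.1549 -1.2642]
```

View pics/w3.png

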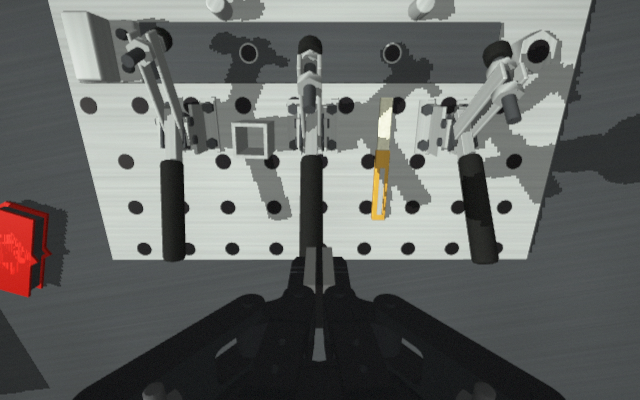

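The middle handle is at columns 301–323, about 5 mm left of the fingers. I'll check the left handle's tip, at (173,259), against a level handle.

Run:
```python
from h import *
s=ctrl.sense();M=R.from_rotvec(s["eef_rot"]).as_matrix();c=ctrl.camera_info("wrist");H=c["hand_eye"];f=200/np.tan(np.radians(c["fovy"]/2))
for a in(0,.03,.1,.2):
    d=-.12*np.cos(a)+.007*np.sin(a)-.0063;th=-.1795
    P=np.array([.6189+np.cos(th)*d-np.sin(th)*.1256,.05+np.sin(th)*d+np.cos(th)*.1256,.053+.12*np.sin(a)+.007*np.cos(a)])
    p=H[:3,:3].T@(M.T@(P-s["ee_pos"])-H[:3,3]);print(a,c["cx"]+f*p[0]/p[2],c["cy"]+f*p[1]/p[2])
```

```text
0 194.01794174992312 245.7869484116051
0.03 192.49059248057213 247.2537115132567
0.1 188.73243144283487 250.3956811426263
0.2 182.87454167245545 254.1225489596538
```

The left tip does not match a level handle, so I'll check with the side view.

Run:
```python
from h import *
import cv2
a=ctrl.grab_frame('side')[170:330,195:408,::-1]
cv2.imwrite('pics/s4.png',cv2.resize(a,None,fx=3.75,fy=3.75,interpolation=cv2.INTER_CUBIC))
rel(.544,.07,.12)
th=-.1795
for a in(0,.1,.2,.3,.4,.5,.686):
    d=-.12*np.cos(a)+.007*np.sin(a)-.0063
    P=np.array([.6189+np.cos(th)*d-np.sin(th)*.1256,.05+np.sin(th)*d+np.cos(th)*.1256,.053+.12*np.sin(a)+.007*np.cos(a)])
    print(a,(proj("side",P)-[195,170])*3.75+1.4)
```

```text
5.7167 [0.5439 0.0688 0.1543] [ 0.9837 -0.1797  0.0005] [ 0.0005  0.0002 -1.    ] to go, tool axes [-0.0002 -0.0011  0.0343] [0.2893 0.7708 0.1094]
0 [449.4014 357.4049]
0.1 [447.2005 339.7446]
0.2 [443.1985 321.3463]
0.3 [437.4142 302.4266]
0.4 [429.8941 283.2167]
0.5 [420.713  263.9582]
0.686 [399.5873 228.8545]
```

View pics/s4.png

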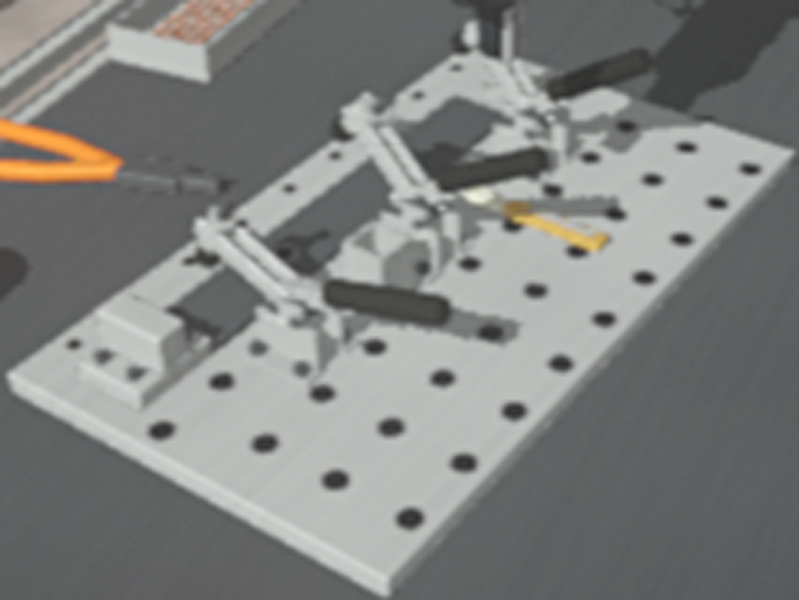

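The left handle is only at about 0.27–0.3 rad (its tip at (445,305)). The fingertips must have slid down beside the grip, so I'll compute where they were relative to the bar in the earlier close view.

Run:
```python
from h import *
f=lambda P:(proj("side",np.array(P))-[195,170])*3.75+1.4
g=lambda P:(proj("top",np.array(P))-[212,142])*5+2
print("s2 tcp",f([.5621,.1885,.0959]),f([.5621,.1885,.1259]))
th=-.1795
def bar(a,l,y,h=.007):
    d=-l*np.cos(a)+h*np.sin(a)-.0063
    return np.array([.6189+np.cos(th)*d-np.sin(th)*y,.05+np.sin(th)*d+np.cos(th)*y,.053+l*np.sin(a)+h*np.cos(a)])
for y in(.115,.1256,.136):
  print(y,"side",f(bar(.686,.034,y)),f(bar(.686,.12,y)),"top",g(bar(.686,.034,y)),g(bar(.686,.12,y)))
# fit (a,y,pivot x) of present left handle from s4 both ends
o=[((318,290),.034),((441,304),.12)]
q=least_squares(lambda v:np.concatenate([f(bar(v[0],l,v[1]))-np.array(p) for p,l in o]),[.3,.125]);print(q.x,q.fun)
q=least_squares(lambda v:np.concatenate([f(bar(v[0],l,v[1]))-np.array(p) for p,l in [((318,262),.034),((415,262),.12)]]),[.3,.125]);print("s2",q.x,q.fun)
```

```text
s2 tcp [380.526  277.5012] [378.6038 233.5193]
0.115 side [320.9623 258.4505] [411.3137 219.3192] top [226.6585 227.7869] [196.7553 311.4583]
0.1256 side [309.2858 267.6699] [399.5873 228.8545] top [211.0322 225.4297] [180.3873 308.9724]
0.136 side [297.6462 276.8602] [387.8848 238.3703] top [195.7062 223.1178] [164.3341 306.5343]
[0.2888 0.1264] [ 3.2763 -1.7821 -3.6733  1.3022]
s2 [0.5291 0.1235] [-0.6649 11.3622  5.0683 -5.5959]
```

Run:
```python
import cv2
a=cv2.imread("pics/s2.png")[130:330,240:500];a=cv2.convertScaleAbs(a,alpha=2.2,beta=10)
a=cv2.resize(a,None,fx=3,fy=3,interpolation=cv2.INTER_CUBIC)
for u,v in((380.5,277.5),(378.6,233.5)):cv2.circle(a,(int((u-240)*3),int((v-130)*3)),4,(0,0,255),1)
cv2.imwrite("pics/s2z.png",a)
```

```text
(no output)
```

View pics/s2z.png

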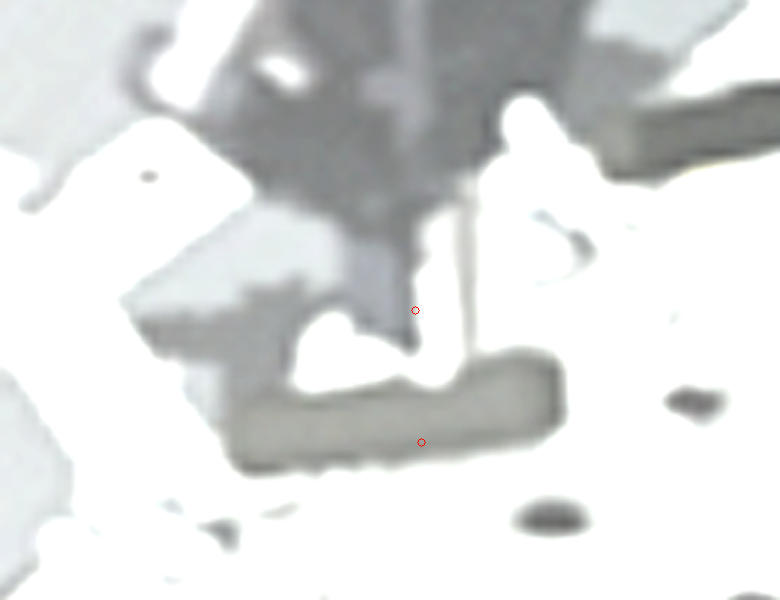

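Run:
```python
from h import *
import cv2
f=lambda P:(proj("side",np.array(P))-[195,170])*3.75+1.4
print("s4 tcp",f([.5439,.0688,.1543]))
i=ctrl.camera_info("wrist");print(i)
s=ctrl.sense();print(s["q"],s["ee_pos"],s["opening"])
a=cv2.imread("pics/s4.png")[0:200,380:640];a=cv2.convertScaleAbs(a,alpha=2.2,beta=10)
a=cv2.resize(a,None,fx=3,fy=3,interpolation=cv2.INTER_CUBIC)
u,v=f([.5439,.0688,.1543]);cv2.circle(a,(int((u-380)*3),int(v*3)),4,(0,0,255),1)
cv2.imwrite("pics/s4z.png",a)
```

```text
s4 tcp [497.3741  91.6836]
{'fovy': 67.86253261175345, 'cx': 318.71326925769927, 'cy': 202.08945301551952, 'hand_eye': array([[ 0.0002, -0.948 , -0.3183,  0.0824],
       [ 1.    ,  0.0001,  0.0002, -0.0008],
       [-0.0001, -0.3183,  0.948 , -0.1657],
       [ 0.    ,  0.    ,  0.    ,  1.    ]])}
[-0.0908  0.1769  1.7274  0.0003  1.2367  1.6606] [0.5439 0.0688 0.1543] -0.0028483211814613533
```

View pics/s4z.png

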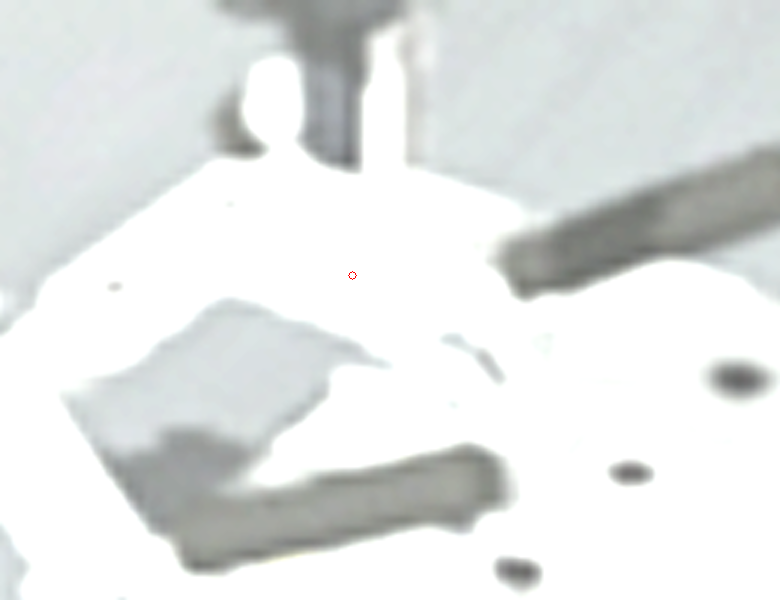

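The brightened crops show that the pale fingertips rest on top of the bar, at about (440,385) in the s2 zoom. They end about 18–20 mm behind the reported TCP. The handle was therefore followed correctly but only down to about 0.29 rad. I'll go back to the left handle and press to TCP z ≈ 0.05.

```bash
python3 -m crank '[[1,-0.0025,-0.03,0,0,0,0],[1,-0.0025,-0.03,0,0,0,0],[1,-0.0025,-0.03,0,0,0,0],[1,-0.0025,-0.03,0,0,0,0],[1,0,0,0,0,0,0],[1,0,0,0.03,0,0,0],[1,0,0,0.03,0,0,0],[1,0,0,0.016,0,0,0],[1,0,0,0,0,0,0]]'
python3 -c "
from h import *
rel(.556,.189,.05)"
```

```text
clock: 6.47
ee_pos: [0.5514, 0.1901, 0.0735]
eef_rot: [3.128, -0.277, -0.013]
wrist_force: [-0.8, -0.1, -0.1]
opening: 0.002
gripper_force: 0.0
6.4667 [0.5514 0.1901 0.0735] [ 0.9844 -0.1758 -0.0078] [-0.0081 -0.0009 -1.    ] to go, tool axes [0.0049 0.0002 0.0235] [-0.766  -0.0512 -0.0955]
```

```bash
python3 -m crank '[[1,0,0,0.005,0,0,0],[1,0,0,0.005,0,0,0],[1,0,0,0.004,0,0,0],[1,0,0,0,0,0,0]]'
python3 -m crank '[[1,0,0,0.003,0,0,0],[1,0,0,0.001,0,0,0]]'
python3 -m crank '[[1,0,0,0.001,0,0,0],[1,0,0,0.0005,0,0,0]]'
```

```text
clock: 6.8
ee_pos: [0.5558, 0.1899, 0.0645]
eef_rot: [-3.129, 0.279, -0.002]
wrist_force: [0.7, 0.8, 0.4]
opening: 0.003
gripper_force: 0.2
clock: 6.97
ee_pos: [0.5556, 0.1898, 0.0605]
eef_rot: [-3.129, 0.28, -0.002]
wrist_force: [-1.4, 0.6, 1.3]
opening: 0.001
gripper_force: 0.7
clock: 7.13
ee_pos: [0.5553, 0.1897, 0.0586]
eef_rot: [-3.129, 0.279, -0.0]
wrist_force: [-0.1, 0.8, 1.6]
opening: -0.002
gripper_force: 0.7
```

```bash
python3 -m crank '[[1,0,0,0.002,0,0,0],[1,0,0,0.002,0,0,0]]'
python3 -m crank '[[1,0,0,0.001,0,0,0],[1,0,0,0.001,0,0,0]]'
python3 -m crank '[[1,0,0,0.001,0,0,0],[1,0,0,0.0005,0,0,0]]'
```

```text
clock: 7.3
ee_pos: [0.5552, 0.1896, 0.0545]
eef_rot: [3.129, -0.279, 0.0]
wrist_force: [-1.5, 0.5, 2.2]
opening: -0.001
gripper_force: 0.9
clock: 7.47
ee_pos: [0.555, 0.1896, 0.0522]
eef_rot: [3.129, -0.279, -0.001]
wrist_force: [-1.6, 0.5, 0.8]
opening: -0.0
gripper_force: 0.8
clock: 7.63
ee_pos: [0.555, 0.1896, 0.0507]
eef_rot: [3.129, -0.279, -0.001]
wrist_force: [-2.0, 0.1, 1.6]
opening: 0.002
gripper_force: 0.8
```

```bash
python3 -m crank '[[1,0,0,0.001,0,0,0],[1,0,0,0,0,0,0]]'
cat >> h.py <<'E'
PIV=dict(L=(-.0063,.1256),M=(-.0079,.0065),R=(-.0097,-.1212))
def ang(k,img):  # handle angle from a side view: dark grip against bright plate
    import cv2
    g=cv2.GaussianBlur(cv2.cvtColor(img,cv2.COLOR_RGB2GRAY).astype(np.float32),(0,0),.7);px,y0=PIV[k];th=-.1795;best=[]
    def val(a,l,h,y):
        d=px-l*np.cos(a)+h*np.sin(a)
        P=np.array([.6189+np.cos(th)*d-np.sin(th)*y,.05+np.sin(th)*d+np.cos(th)*y,.053+l*np.sin(a)+h*np.cos(a)])
        u=proj("side",P);return cv2.getRectSubPix(g,(1,1),(float(u[0]),float(u[1])))[0,0]
    for a in np.arange(0,.9,.02):
        for y in y0+np.array([-.004,0,.004]):
            i=np.mean([val(a,l,h,y) for l in np.arange(.045,.118,.009) for h in(.003,.007,.011)])
            best.append((i-.3*val(a,.132,.007,y),a,y))
    best.sort();print(k,"angle",[round(float(b[1]),2) for b in best[:4]],best[0][0])
E
python3 - <<'E'
from h import *
import cv2
b=cv2.imread("pics/s4.png");full=np.zeros((400,640,3),np.uint8)
full[170:330,195:408]=cv2.resize(b,(213,160),interpolation=cv2.INTER_AREA)[:,:,::-1]
for k in"LMR":ang(k,full)
im=ctrl.grab_frame("side")
for k in"LMR":ang(k,im)
E
```

```text
clock: 7.8
ee_pos: [0.5552, 0.1896, 0.0498]
eef_rot: [3.129, -0.279, -0.0]
wrist_force: [-0.1, 0.3, 0.6]
opening: 0.004
gripper_force: 0.4Traceback (most recent call last):
  File "<stdin>", line 5, in <module>
  File "h.py", line 24, in ang
    i=np.mean([val(a,l,h,y) for l in np.arange(.045,.118,.009) for h in(.003,.007,.011)])
               ~~~^^^^^^^^^
  File "h.py", line 21, in val
    u=proj("side",P);return cv2.getRectSubPix(g,(1,1),(float(u[0]),float(u[1])))[0,0]
  File "h.py", line 7, in proj
    c=ctrl.camera_info(n);V=c["view"];p=V[:3,:3]@P+V[:3,3];f=200/np.tan(np.radians(c["fovy"]/2))
ValueError: time passes only in moves, steps and waits
```

```bash
sed -i 's/^def proj(n,P):/import functools\ncam=functools.lru_cache(ctrl.camera_info)\ndef proj(n,P):/; s/    c=ctrl.camera_info(n);V/    c=cam(n);V/' h.py
python3 - <<'E'
from h import *
import cv2
b=cv2.imread("pics/s4.png");full=np.zeros((400,640,3),np.uint8)
full[170:330,195:408]=cv2.resize(b,(213,160),interpolation=cv2.INTER_AREA)[:,:,::-1]
for k in"LMR":ang(k,full)
im=ctrl.grab_frame("side")
for k in"LMR":ang(k,im)
E
```

```text
L angle [0.28, 0.26, 0.3, 0.28] 29.66193
M angle [0.5, 0.48, 0.52, 0.54] 20.527546
R angle [0.62, 0.62, 0.6, 0.6] 36.41012
L angle [0.58, 0.56, 0.6, 0.54] 20.386997
M angle [0.52, 0.5, 0.52, 0.54] 15.516823
R angle [0.58, 0.56, 0.58, 0.56] 31.177029
```

The detector is validated on s4 (0.28 / 0.50 / 0.60). The dark gripper confuses it for L in the live view, so I'll press on to the stop, lift, and then measure.

```bash
python3 -m crank '[[1,0,0,0.001,0,0,0],[1,0,0,0.001,0,0,0]]'
python3 -m crank '[[1,0,0,0.001,0,0,0],[1,0,0,0,0,0,0]]'
```

```text
clock: 8.02
ee_pos: [0.5552, 0.1896, 0.048]
eef_rot: [3.129, -0.279, -0.0]
wrist_force: [-1.6, 0.4, 0.6]
opening: 0.003
gripper_force: 0.9
clock: 8.18
ee_pos: [0.5551, 0.1897, 0.0469]
eef_rot: [-3.129, 0.279, 0.0]
wrist_force: [-0.4, 0.1, 1.2]
opening: 0.0
gripper_force: 0.5
```

```bash
python3 -m crank '[[1,0,0,-0.005,0,0,0],[1,0,0,-0.03,0,0,0],[1,0,0,-0.035,0,0,0],[1,0,0,-0.035,0,0,0],[1,0,0.03,0,0,0,0],[1,0,0.03,0,0,0,0],[1,0,0,0,0,0,0]]'
python3 - <<'E'
from h import *
im=ctrl.grab_frame("side")
for k in"LMR":ang(k,im)
rel(.544,.07,.12)
E
```

```text
clock: 8.77
ee_pos: [0.5447, 0.127, 0.1531]
eef_rot: [3.127, -0.282, 0.003]
wrist_force: [-0.4, 0.5, -0.7]
opening: 0.002
gripper_force: 0.0
L angle [0.0, 0.0, 0.0, 0.02] 38.9113
M angle [0.5, 0.48, 0.52, 0.46] 19.982838
R angle [0.6, 0.62, 0.6, 0.6] 30.282629
8.8167 [0.5447 0.1287 0.1527] [ 0.9837 -0.18    0.0012] [ 0.0011 -0.0004 -1.    ] to go, tool axes [0.0098 0.0578 0.0327] [-0.1782  0.1432 -0.0726]
```

```bash
sed -i 's/np.arange(0,.9,.02)/np.arange(-.16,.9,.02)/' h.py
python3 - <<'E'
from h import *
im=ctrl.grab_frame("side");ang("L",im)
E
```

```text
L angle [-0.12, -0.1, -0.08, -0.06] 24.768833
```

Run:
```python
from h import *
import cv2
g=cv2.cvtColor(ctrl.grab_frame("side"),cv2.COLOR_RGB2GRAY)
for r in range(246,280):print(r,''.join('#' if v<45 else '+' if v<75 else '-' if v<110 else '.' for v in g[r,270:335]))
th=-.1795
for a in(0,.05,.1,.15):
  o=[]
  for l,h in((.034,.007),(.08,.016),(.12,.007),(.12,.016)):
    d=-l*np.cos(a)+h*np.sin(a)-.0063;y=.1256
    o.append(proj("side",np.array([.6189+np.cos(th)*d-np.sin(th)*y,.05+np.sin(th)*d+np.cos(th)*y,.053+l*np.sin(a)+h*np.cos(a)])).round(1))
  print(a,*o)
```

```text
246 .................................................................
247 .............--..................................................
248 .............-++-................................................
249 ..............-++--..................--..........................
250 ..............-+++++-...............++++-........................
251 .............-+---+++-..............++++-........................
252 .............-+-----+++-.............--..........................
253 .............-++-----++++-----...................................
254 ......--.....-++--------+++++--..................................
255 ......--......-+++--------+++++--................................
256 ....---.........--++++-------++++---.............................
257 .................---+++-------+++++----...............----.......
258 ....................---+----------++++--.............-++++-......
259 .......................-+-----------++++---..........-++++.......
260 .................-.....-+++-----------++++--...........-.........
261 .......................-+++++++---------++++--
[... 819 characters left out ...]
........................................
274 ........-++++-...................................................
275 ........-++++-...................................................
276 .........----....................................................
277 .................................................................
278 ............................................................-+++-
279 ...........................................................-++++-
0 [282.  250.3] [298.9 254.6] [314.5 264.9] [314.4 261.6]
0.05 [281.8 249.6] [298.5 253. ] [314.2 262.6] [314.  259.1]
0.1 [281.6 248.9] [298.  251.3] [313.9 260.2] [313.5 256.7]
0.15 [281.3 248.2] [297.4 249.7] [313.4 257.8] [312.8 254.2]
```

The left grip's end cap is at about (315,264.5), which matches level (0–0.03 rad), so the left clamp is shut. Next is the middle one.

```bash
python3 -m crank '[[1,0.005,0.029,0,0,0,0],[1,0.005,0.029,0,0,0,0],[1,0,0,0,0,0,0],[1,0,0,0,0,0,0],[1,0,0,0.025,0,0,0],[1,0,0,0.02,0,0,0],[1,0,0,0.005,0,0,0],[1,0,0,0,0,0,0]]'
python3 -c "
from h import *
rel(.534,.072,.047)"
```

```text
clock: 9.58
ee_pos: [0.5425, 0.0732, 0.1]
eef_rot: [-3.129, 0.277, 0.007]
wrist_force: [-0.2, -0.6, -1.1]
opening: -0.004
gripper_force: 0.0
9.5833 [0.5425 0.0732 0.1   ] [ 0.9844 -0.1758 -0.0044] [-0.0044  0.0007 -1.    ] to go, tool axes [-0.0079  0.0026  0.0531] [-0.1932 -0.5873 -1.1183]
```

```bash
python3 -m crank '[[1,0,0.001,0.006,0,0,0],[1,-0.001,0.001,0.006,0,0,0],[1,-0.002,0,0.006,0,0,0],[1,-0.002,0,0.006,0,0,0],[1,-0.001,0,0.006,0,0,0],[1,-0.001,0,0.006,0,0,0],[1,0,0,0.005,0,0,0],[1,0,0,0.004,0,0,0]]'
python3 -m crank '[[1,0,0,0.003,0,0,0],[1,0,0,0.001,0,0,0],[1,0,0,0.001,0,0,0],[1,0,0,0.001,0,0,0]]'
python3 -c "
from h import *
rel(.534,.072,.047)"
```

```text
clock: 10.25
ee_pos: [0.5364, 0.071, 0.0562]
eef_rot: [3.129, -0.279, -0.002]
wrist_force: [-1.6, -0.4, 3.1]
opening: 0.0
gripper_force: 1.0
clock: 10.58
ee_pos: [0.537, 0.0709, 0.051]
eef_rot: [3.129, -0.279, 0.0]
wrist_force: [-1.2, -0.8, 2.3]
opening: -0.003
gripper_force: 0.9
10.5833 [0.537  0.0709 0.051 ] [ 0.9842 -0.1771  0.0001] [ 0.0001 -0.0001 -1.    ] to go, tool axes [-0.0032 -0.0005  0.004 ] [-1.2348 -0.7585  2.3345]
```

```bash
python3 -m crank '[[1,0,0,0.002,0,0,0],[1,0,0,0.002,0,0,0],[1,0,0,0.001,0,0,0],[1,0,0,0,0,0,0]]'
python3 -m crank '[[1,0,0,-0.005,0,0,0],[1,0,0,-0.03,0,0,0],[1,0,0,-0.035,0,0,0],[1,0,0,-0.035,0,0,0],[1,0.001,0.03,0,0,0,0],[1,0.001,0.03,0,0,0,0],[1,0.001,0.03,0,0,0,0],[1,0.001,0.03,0,0,0,0],[1,0,0.005,0,0,0,0],[1,0,0,0,0,0,0]]'
python3 - <<'E'
from h import *
import cv2
rel(.518,-.055,.11)
g=cv2.cvtColor(ctrl.grab_frame("side"),cv2.COLOR_RGB2GRAY)
for r in range(212,250):print(r,''.join('#' if v<45 else '+' if v<75 else '-' if v<110 else '.' for v in g[r,300:365]))
th=-.1795;px,y=PIV["M"]
for a in(0,.05,.1,.15):
    l,h=.12,.007
    d=-l*np.cos(a)+h*np.sin(a)+px
    print(a,proj("side",np.array([.6189+np.cos(th)*d-np.sin(th)*y,.05+np.sin(th)*d+np.cos(th)*y,.053+l*np.sin(a)+h*np.cos(a)])).round(1))
E
```

```text
clock: 10.92
ee_pos: [0.5371, 0.071, 0.0467]
eef_rot: [3.129, -0.279, 0.0]
wrist_force: [-4.1, 0.1, 8.4]
opening: 0.0
gripper_force: 3.8
clock: 11.75
ee_pos: [0.5188, -0.0545, 0.1512]
eef_rot: [3.128, -0.284, 0.001]
wrist_force: [-0.3, 0.6, -0.6]
opening: 0.001
gripper_force: 0.0
11.75 [ 0.5188 -0.0545  0.1512] [ 0.9836 -0.1803  0.0007] [ 0.0007 -0.0004 -1.    ] to go, tool axes [-0.0007  0.0006  0.0412] [-0.277   0.6287 -0.5633]
212 .--+-..----------........---......................-+++-..........
213 .----..--------..................................................
214 ......--------...................................................
215 -..----------....................................................
216 -----------.........................--...........................
217 ----------..........-................-...........................
218 .................................................................
219 ........................................---......................
220 ........................................-+++-....................
221 ................................
[... 1365 characters left out ...]
41 .....--++-.........---...........................................
242 ......---........................................................
243 .......-........................................................-
244 ................................................................-
245 .................................................................
246 ....................................----.........................
247 ...................................-++++-........................
248 ....................................-++-.........................
249 .......--........................................................
0 [345.4 236.6]
0.05 [345.3 234.4]
0.1 [345.1 232.1]
0.15 [344.7 229.8]
```

The middle grip's end cap is at about (347,236.5), which is level, and 8 N was felt at the stop. Next is the right one.

```bash
python3 -m crank '[[1,0,0,0.025,0,0,0],[1,0,0,0.015,0,0,0],[1,-0.001,0,0.006,0,0,0],[1,-0.002,0,0.006,0,0,0],[1,-0.002,0,0.006,0,0,0],[1,-0.002,0,0.006,0,0,0],[1,-0.001,0,0.006,0,0,0],[1,0,0,0.006,0,0,0],[1,0,0,0.006,0,0,0],[1,0,0,0.006,0,0,0]]'
python3 -m crank '[[1,0,0,0.006,0,0,0],[1,0,0,0.004,0,0,0],[1,0,0,0.002,0,0,0],[1,0,0,0,0,0,0]]'
python3 -c "
from h import *
rel(.51,-.053,.047)"
```

```text
clock: 12.63
ee_pos: [0.5108, -0.0513, 0.0626]
eef_rot: [3.129, -0.279, 0.0]
wrist_force: [-1.2, -0.3, 1.8]
opening: 0.003
gripper_force: 1.0
clock: 12.97
ee_pos: [0.5104, -0.0512, 0.0502]
eef_rot: [-3.129, 0.28, 0.001]
wrist_force: [-0.6, -0.3, -1.1]
opening: 0.002
gripper_force: 0.0
12.9667 [ 0.5104 -0.0512  0.0502] [ 0.9842 -0.1773 -0.001 ] [-0.0009  0.0004 -1.    ] to go, tool axes [-0.0001  0.0018  0.0032] [-0.5861 -0.3241 -1.1107]
```

```bash
python3 -m crank '[[1,0,0,0.001,0,0,0],[1,0,0,0.001,0,0,0]]'
python3 -m crank '[[1,0,0,0.001,0,0,0],[1,0,0,0.001,0,0,0]]'
```

```text
clock: 13.13
ee_pos: [0.5111, -0.0514, 0.0492]
eef_rot: [3.129, -0.279, 0.001]
wrist_force: [-1.3, 0.2, 1.9]
opening: 0.002
gripper_force: 0.9
clock: 13.3
ee_pos: [0.5109, -0.0513, 0.0471]
eef_rot: [3.129, -0.279, 0.0]
wrist_force: [-0.9, -0.1, 1.1]
opening: -0.001
gripper_force: 0.9
```

```bash
python3 -m crank '[[1,0,0,0.001,0,0,0],[1,0,0,0,0,0,0]]'
python3 -m crank '[[1,0,0,-0.005,0,0,0],[1,0,0,-0.03,0,0,0],[1,0,0,-0.035,0,0,0],[1,0,0,-0.035,0,0,0],[1,-0.01,0,-0.03,0,0,0],[1,-0.03,0.02,-0.02,0,0,0],[1,-0.03,0.02,0,0,0,0],[1,-0.03,0.02,0,0,0,0],[1,0,0,0,0,0,0]]'
python3 - <<'E'
from h import *
import cv2
g=cv2.cvtColor(ctrl.grab_frame("side"),cv2.COLOR_RGB2GRAY)
th=-.1795
for k,r0,c0 in(("L",258,300),("M",230,330),("R",190,340)):
  print(k)
  for r in range(r0,r0+(32 if k=="R" else 12)):print(r,c0,''.join('#' if v<45 else '+' if v<75 else '-' if v<110 else '.' for v in g[r,c0:c0+(60 if k=="R" else 30)]))
  px,y=PIV[k]
  for a in(0,.05,.1,.15):
    l,h=.12,.007
    d=-l*np.cos(a)+h*np.sin(a)+px
    print(a,proj("side",np.array([.6189+np.cos(th)*d-np.sin(th)*y,.05+np.sin(th)*d+np.cos(th)*y,.053+l*np.sin(a)+h*np.cos(a)])).round(1))
E
```

```text
clock: 13.47
ee_pos: [0.5109, -0.0514, 0.0467]
eef_rot: [3.129, -0.279, -0.0]
wrist_force: [-3.5, 1.1, 7.5]
opening: 0.001
gripper_force: 3.7
clock: 14.22
ee_pos: [0.3978, -0.0936, 0.2009]
eef_rot: [3.128, -0.282, -0.002]
wrist_force: [0.2, 0.2, -0.1]
opening: -0.0
gripper_force: 0.0
L
258 300 ++++++++---............-++++-.
259 300 ++++++++++---..........-++++-.
260 300 ++++-+++++++---.........---...
261 300 +++++-+++++++++---............
262 300 -++++++++++++++++--...........
263 300 .--++++++++++++++--...........
264 300 ....-++++++-++++++-...........
265 300 ......-+++++-+++++-...........
266 300 ........-++++++++--........-..
267 300 ..........-++++++-............
268 300 ...........-+++--.............
269 300 ...........-+++-..............
0 [314.5 264.9]
0.05 [314.2 262.6]
0.1 [313.9 260.2]
0.15 [313.4 257.8]
M
230 330 ++++++-.......................
231 330 ++++++++--....................
232 330 +++++++++++--.................
233 330 ++++++++++++++-...............
234 330 ++++++++++++++++-.............
235 330 .-++++++++++++++++-...........
236 330 ....--+++++++++++++--........
[... 1850 characters left out ...]
.......
213 340 ..........................---++++++-........................
214 340 ............................----++--.................-++-...
215 340 .............................------....-.............-+#+-..
216 340 ...........................-----.......-...............-....
217 340 ...........................-+++-.....--.....................
218 340 ...........................-+++.............................
219 340 ---.........................................................
220 340 -+++-......................................................-
221 340 --++-......................................................-
0 [373.3 211.2]
0.05 [373.3 209.1]
0.1 [373.1 206.9]
0.15 [372.9 204.7]
```

All three grips read level, and the robot is clear of everything.

```bash
python3 -m crank '[[1,0,0,0,0,0,0],[1,0,0,0,0,0,0],[1,0,0,0,0,0,0]]'; python3 -c "
from rig import ctrl
print(ctrl.job_done())"
```

```text
clock: 14.52
ee_pos: [0.4026, -0.0924, 0.2011]
eef_rot: [-3.129, 0.278, -0.0]
wrist_force: [-0.2, -0.4, 0.0]
opening: 0.002
gripper_force: 0.0
the job is handed in; nothing more can be done
None
```

I pressed the three clamps down in order (left at the end stop, middle, right) and handed the job in at 14.5 s with the arm clear; all three handles read level in the side view, the highest wrist force I read was about 8 N, I did not measure the bar and loose things again afterwards, and no verdict came back.

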